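# Tip the sorted nuts into the parts bin with the lid lever

### The job

Three big hex nuts lie on the dished lid of the grey sorting box. Press the box's lever paddle down with the fingertips so that the lid lifts and all three nuts slide into the clear parts bin behind it, then ease the lever back up so that the lid comes down shut slowly, without slamming, and move clear. Work only the lever: do not touch the nuts or the lid, and leave the hammer, wrench and screwdriver where they lie.

Things in the scene. Friction and masses are not known exactly. Their poses are not given: they have to be found in the camera images.
- sorter: Grey steel sorting box fixed to the bench, 170 (x) x 180 (y) x 110 mm high. Origin: centre of its underside. Its front (-x face) looks to the robot's left; lid hinge along its +x top edge; the lever runs along its -y side (nearer the robot), where a dark cover 130 mm long stands out 34 mm from the box wall.
- lid (a joint): Dished aluminium lid, rad: 0 shut (level), grows as its front edge rises about the hinge at the box's +x top edge, 1.15 fully up. 176 x 190 mm, 24 mm rim at front and sides, none at the hinge; shut, floor 118 mm and rim top 136 mm above the bench. Linked: lid angle = 2.74 x lever angle. Falls shut by its own weight when the lever is let go; nuts slide off at about 0.45 to 0.7.
- lever (a joint): Angle of the lever, rad: 0 at rest (paddle up), grows as the paddle is pressed down, stop at 0.42 (lid fully up). No catch: the lever must be held down to keep the lid up and the lid's weight and a light return spring bring it back. Pressing takes about 2 to 14 N at the paddle.
- paddle (a point): Top centre of the lever's flat rubber-topped paddle, 48 (sorter x) x 64 (sorter y) x 10 mm. At rest 193 mm in front (-x) and 115 mm to the -y side of the sorter's origin, 136 mm up, sloping 0.2 rad (outer, -x edge higher). Pivot: along sorter y, 20 mm in front of its origin, 85 mm up. At the stop the centre is 75 mm lower, moved under 10 mm along x, sloping 0.22 rad the other way.
- bin: Clear acrylic open parts bin right behind the sorter (+x side), fixed, 160 (x) x 210 (y) x 75 mm high, walls and floor 4 mm. Origin: centre of its underside; axes parallel to the sorter's.
- hammer: Bystander: red-handled steel hammer, 300 mm long, lying on the sorter's -y side. Origin on its underside; x along the handle, head at +x.
- wrench: Bystander: chrome wrench, 200 mm long, lying farther out in front (-x) of the sorter. Origin on its underside; x along it.
- screwdriver: Bystander: yellow-handled screwdriver, 200 mm long, lying just in front (-x) of the box, beside the paddle. Origin on its underside; x along it, handle at -x.
- nut0_center (a point): Centre of steel hex nut 0 of 3 (30 mm across flats, 16 mm high, 60 g), lying flat and loose on the lid's floor at the start.
- nut1_center (a point): Centre of steel hex nut 1 of 3 (30 mm across flats, 16 mm high, 60 g), lying flat and loose on the lid's floor at the start.
- nut2_center (a point): Centre of steel hex nut 2 of 3 (30 mm across flats, 16 mm high, 60 g), lying flat and loose on the lid's floor at the start.

How it is judged:
On the way:
1. the lid is raised by the fingers pressing the lever (value of joint lid above 0.35 rad and contact force between the fingers and lever above 0.5 N), for 0.2 s.
At the end, for the whole second after the job is handed in: All three nuts lie at rest inside the bin, centres lower than 60 mm above the bench; the lid is shut to within 0.04 rad (x of nut0_center in the frame of bin between -0.078 and 0.078 m and y of nut0_center in the frame of bin between -0.103 and 0.103 m and height (world z) of each of nut0_center, nut1_center, nut2_center below 0.06 m and x of nut1_center in the frame of bin between -0.078 and 0.078 m and y of nut1_center in the frame of bin between -0.103 and 0.103 m and x of nut2_center in the frame of bin between -0.078 and 0.078 m and y of nut2_center in the frame of bin between -0.103 and 0.103 m and value of joint lid below 0.04 rad and linear speed of each of nut0, nut1, nut2 below 0.03 m/s); the robot touches nothing.
It fails at once if the lid slams: it closes faster than 1.2 rad/s in its last 0.3 rad (value of joint lid below 0.3 rad and velocity of joint lid below -1.2 rad/s).
It fails at once if the robot touches a nut (contact force between any of the fingers, the arm and nut0 above 0.3 N or contact force between any of the fingers, the arm and nut1 above 0.3 N or contact force between any of the fingers, the arm and nut2 above 0.3 N).
It fails at once if the robot touches the lid (contact force between any of the fingers, the arm and lid above 0.5 N).
It fails at once if a tool lying by is moved more than 15 mm or lifted (distance of any of hammer, wrench, screwdriver from where it was at the start of the episode above 0.015 m).
It also fails if it takes over 42 s, if anything falls off the work surface, if the arm or the gripper's body presses on something with over 40 N, if the wrist force passes 120 N, or if a joint passes its speed limit or range.

### The arm

A 6-joint arm with a two-finger parallel gripper is mounted at the origin on the work surface. World frame = base frame: x ahead of the robot, y to its left, z up, the work surface at z = 0. Lengths are in m, angles in rad, forces in N, time in s.
With the tool pointing down it reaches from about 0.275 to 0.85 m from the base axis. Payload 19 kg.
Tool frame: the origin (TCP) lies midway between the tips of the shut fingers; the grasp point (between the pads) lies 19 mm behind it; z points along the fingers, x is the direction in which the jaws open and shut, and the axes are right-handed (so a half turn about z gives the same grasp; the last joint's range is limited). The gripper opens to 85 mm and grips with 20 to 120 N. Pads are 22 mm wide; open, the fingers measure 114 mm over their backs; the gripper's body (76 mm by 85 mm) begins 54 mm behind the grasp point. The pads swing forward as they close: fully open they stand 13 mm farther back than shut.
Start: joints at [1.164, 0.15, 1.437, -0, 1.554, -0.134], TCP at [0.155, 0.554, 0.231] pointing down, gripper open.
Joint ranges: [-2.8, 2.8], [-0.68, 2.1], [0.12, 2.68], [-1.39, 4.53], [0.16, 2.79], [-2.81, 2.81]. Speed limits (rad/s): [1.89, 1.89, 2.22, 3.01, 3.01, 3.01].

### API

Orientations are given as a unit quaternion [w, x, y, z].
In Python, from bench import bot, fingers, solver, sensors, viewer, workorder, models gives the robot as it stands. Calls block until the motion is done:
- bot.reach(position, orientation): joint-space move of the TCP to a pose.
- bot.movel(position, rotation=None, v=0.15): straight line of the TCP; rotation=None keeps the orientation; v is the mean speed in m/s.
- bot.move_joints(angles): joint-space move.
- fingers.gripper_to(opening, grip_force=None): opening from 0.0 (shut) to 1.0 (fully open); grip_force is the grip in N (None keeps the last); returns when the fingers have stopped.
- bot.wait(seconds).
- solver.ik(position, orientation): joint angles nearest the present ones, or None.
- sensors.sense(): the state.
- viewer.snapshot(name): name is "scene" or "side" or "wrist"; returns the picture (480x640x3 uint8, red, green, blue); there is no depth.
- viewer.calibration(name): a dict with "fx", "fy", "cx", "cy" (pixels), "k1" (the pictures are not rectified: a ray, as slopes to the right and down, at radius r is drawn at 1 + k1 r^2 times it, then the intrinsics apply), "xyz" and "rotation" of the camera in the world. Camera axes: x right, y down, z forward; pixel columns grow to the right and rows downward; lengths in m; the calibration is good to about 2 mm. A picture is of the moment at which its call begins: read the wrist's pose just before it. calibration takes no time and is no camera call; for the wrist camera it gives the pose at the moment of the call.
A pose or a line that the arm cannot do raises bot.IKError and nothing moves.
- workorder.sign_off(): hands the job in, once; it reports no verdict.
Trained networks look in the newest picture that a camera, given by its name, has taken for a name from the list of things; names that differ only in an ending like _2 or _b are one class to them, and where a whole thing is asked for, a point or a joint stands for the part that bears it (a point fixed in the world has none). Each returns a list of dicts, best first, with "confidence" (0 to 1); they miss things now and then, are a little off and sometimes report something else, mostly with a low value. They report only what shows in the picture. A call takes as long as a camera call.
- models.boxes_of(target, camera): "centre" ([column, row] in pixels, amid what is visible of it).
The state is a dict: "time": time; "qpos": joint angles; "dq": joint speeds; "tau": joint torques, N m; "ee_pos": TCP position; "ee_rot": TCP orientation; "wrist_force": force on the tool from outside, world axes, zero at the start; "ft_torque": the same for the moment, N m; "opening": opening from 0.0 (shut) to 1.0 (fully open).
Only numpy, scipy, OpenCV 4.12 (cv2) and the standard library are available. Lean on these libraries where they do the work, as an engineer would, in place of code of your own. Each camera call takes 0.05 s, during which the arm holds its last target.

## Working session

There is one attempt and no reset: what is moved stays moved. The work goes in short steps, each a Python script; the robot and the scene stay as the last script left them, time stands still between calls to the robot, and variables do not carry over. Pictures are saved under pics/ and viewed, and the job is handed in when it is done.

```bash
mkdir -p pics; cat > h.py <<'E'
from bench import bot, fingers, solver, sensors, viewer, workorder, models
import numpy as np, cv2
def snap(n,f):
    im=viewer.snapshot(n); cv2.imwrite('pics/'+f,im[:,:,::-1]); return im
from scipy.spatial.transform import Rotation as R
def Rm(c):
    r=np.array(c['rotation'],float)
    return r if r.shape==(3,3) else R.from_quat(r[[1,2,3,0]]).as_matrix()
def ray(c,uv):
    K=np.array([[c['fx'],0,c['cx']],[0,c['fy'],c['cy']],[0,0,1.]])
    p=cv2.undistortPoints(np.array([[uv]],float),K,np.array([c['k1'],0,0,0,0.]))[0,0]
    return np.array(c['xyz']),Rm(c)@np.array([p[0],p[1],1])
def atz(c,uv,z):
    o,d=ray(c,uv); return o+d*(z-o[2])/d[2]
def proj(c,P):
    K=np.array([[c['fx'],0,c['cx']],[0,c['fy'],c['cy']],[0,0,1.]])
    p=(np.atleast_2d(P)-np.array(c['xyz']))@Rm(c)
    return cv2.projectPoints(p,np.zeros(3),np.zeros(3),K,np.array([c['k1'],0,0,0,0.]))[0][:,0]
E
python3 - <<'E'
from h import *
for n in('scene','side','wrist'):
    snap(n,n+'0.png'); c=viewer.calibration(n); print(n,c)
    for t in('sorter','paddle','lid','bin','nut0_center','hammer','screwdriver'):
        print(t,[(np.round(b['centre']),round(b['confidence'],2)) for b in models.boxes_of(t,n)][:3])
print(sensors.sense())
E
```

```text
scene {'fx': 605.5210262097137, 'fy': 605.5210262097137, 'cx': 323.8756173707469, 'cy': 238.56688215341697, 'k1': 0.05487438491944308, 'xyz': array([1.39317111, 0.16245668, 0.80214133]), 'rotation': array([-0.27168898,  0.59820214,  0.68829353, -0.30755703])}
sorter [(array([258., 268.]), 0.83)]
paddle [(array([338., 188.]), 0.87)]
lid [(array([258., 247.]), 0.76)]
bin [(array([151., 311.]), 0.93)]
nut0_center [(array([240., 228.]), 0.67)]
hammer [(array([154., 223.]), 0.69)]
screwdriver [(array([354., 296.]), 0.95)]
side {'fx': 465.25569438761056, 'fy': 465.25569438761056, 'cx': 326.6984706866624, 'cy': 242.75728737668226, 'k1': -0.07390233528501526, 'xyz': array([ 0.03233916, -0.49345236,  0.54079059]), 'rotation': array([-0.47524619,  0.79083989, -0.33485087,  0.19128045])}
sorter [(array([389., 272.]), 0.79)]
paddle [(array([297., 267.]), 0.67)]
lid [(array([394., 247.]), 0.96)]
bin [(array([490., 311.]), 0.6)]
nut0_center [(array([402., 257.]), 0.5)]
hammer [(array([452., 398.]), 0.75)]
screwdriver [(array([329., 268.]), 0.61), (array([397., 232.]), 0.2)]
wrist {'fx': 337.844084
[... 320 characters left out ...]
[]
screwdriver []
{'time': 1.2, 'qpos': array([ 1.16403452e+00,  1.50496647e-01,  1.43738576e+00,  1.09780450e-05,
        1.55380739e+00, -1.34039232e-01]), 'dq': array([-2.81573963e-04,  2.86196433e-04,  2.58333355e-03, -1.94671367e-03,
        6.50157422e-05, -8.70877522e-05]), 'tau': array([-2.76908264e-03, -7.12781811e+01, -5.71049702e+01, -6.51771061e-04,
        1.70914220e-03,  5.26204838e-05]), 'ee_pos': array([0.15490546, 0.55371345, 0.23127557]), 'ee_rot': array([ 1.91466943e-05,  7.96666354e-01,  6.04419323e-01, -4.49746225e-05]), 'wrist_force': array([0.04995452, 0.41102013, 0.74869227]), 'ft_torque': array([-0.01194684,  0.00455223, -0.00103122]), 'opening': 1.0013428289446884}
```

View pics/scene0.png

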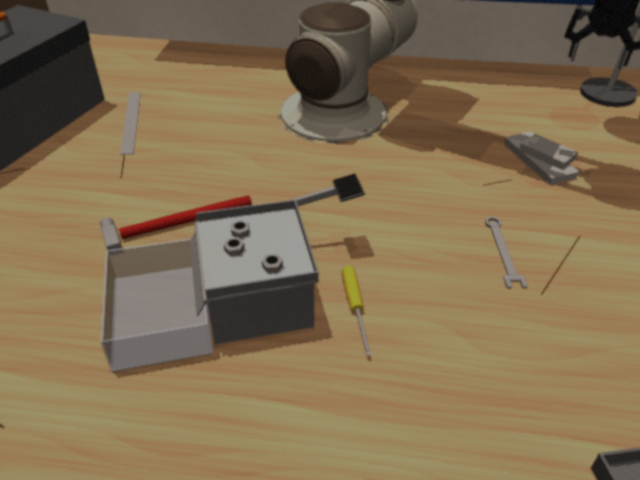

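View pics/side0.png

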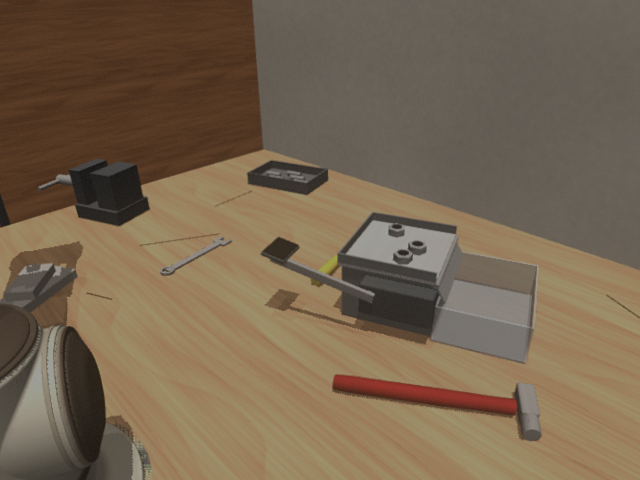

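View pics/wrist0.png

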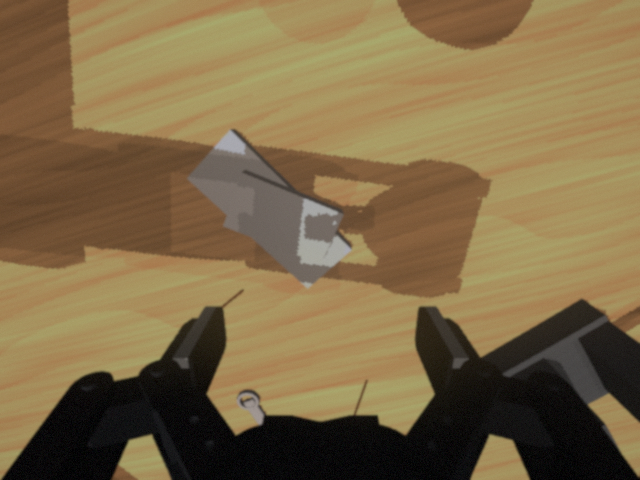

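The scene view shows the paddle at about (348,187) and the lid front corners at about (298,206) and (315,277). In the side view the paddle is at about (281,249). I'll zoom in to refine these, then fit the sorter pose.

```bash
python3 - <<'E'
import cv2,numpy as np
a=cv2.imread('pics/scene0.png')[160:300,180:380]; b=cv2.imread('pics/side0.png')[200:340,250:475]
cv2.imwrite('pics/za.png',cv2.resize(a,None,fx=4,fy=4,interpolation=cv2.INTER_CUBIC))
cv2.imwrite('pics/zb.png',cv2.resize(b,None,fx=3.5,fy=3.5,interpolation=cv2.INTER_CUBIC))
E
```

```text
(no output)
```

View pics/za.png

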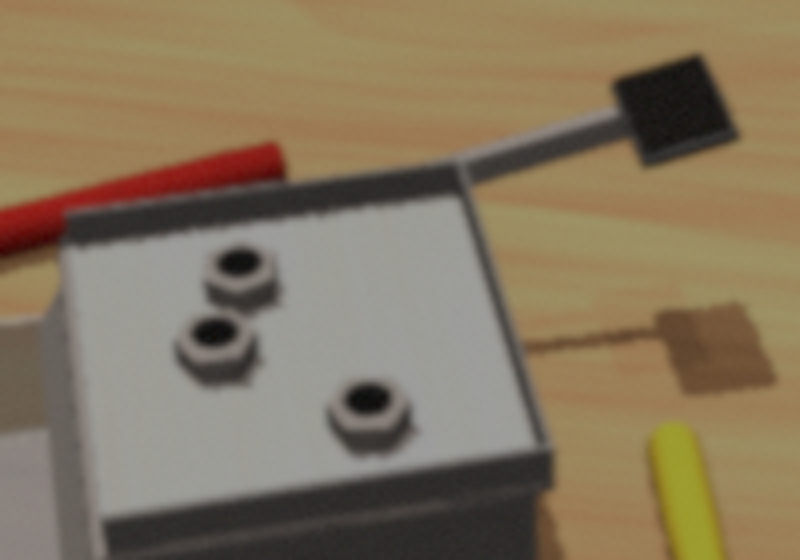

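View pics/zb.png

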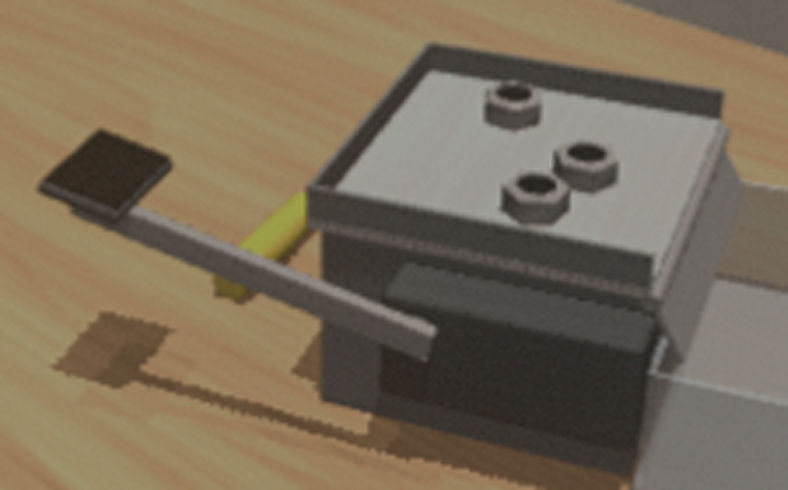

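```bash
cat >> h.py <<'E'
def w(p,P):
    c,s=np.cos(p[2]),np.sin(p[2]); P=np.atleast_2d(P)
    return np.c_[p[0]+c*P[:,0]-s*P[:,1],p[1]+s*P[:,0]+c*P[:,1],P[:,2]]
E
python3 - <<'E'
from h import *
from scipy.optimize import least_squares
L=[[-.091,-.095,.136],[-.091,.095,.136],[.085,.095,.136],[.085,-.095,.136],[-.193,-.115,.136]]
S=np.array([[295,200.5],[318,271.75],[206.25,289.25],[196.5,212.5],[348.5,187]])
D=np.array([[338.6,253.4],[372.9,212.3],[456.3,226.3],[437.1,273.7],[280.5,249]])
cs,cd=viewer.calibration('scene'),viewer.calibration('side')
f=lambda p:np.r_[(proj(cs,w(p,L))-S).ravel(),(proj(cd,w(p,L))-D).ravel()]
r=least_squares(f,[.5,.1,-1.57]);print(r.x,np.round(r.fun,1))
p=r.x; np.save('pose.npy',p); print('paddle',w(p,[-.193,-.115,.136]))
# tri paddle
o1,d1=ray(cs,S[4]);o2,d2=ray(cd,D[4])
t=np.linalg.lstsq(np.c_[d1,-d2],o2-o1,rcond=None)[0];print(o1+d1*t[0],o2+d2*t[1])
print('screw',atz(cs,(349,267),.02),atz(cs,(369,357),.0))
print('hammer',atz(cs,(250,200),.02),atz(cs,(121,233),.02))
E
```

```text
[ 0.66962017 -0.05262862 -1.20700333] [ 0.5 -1.8  0.6 -0.2 -1.4  0.3 -0.7 -0.4 -0.7 -2.2 -1.2 -0.9 -0.5 -1.3
  1.  -1.4 -0.2 -1.1  0.6 -2. ]
paddle [[0.49347291 0.08682081 0.136     ]]
[0.4934744  0.08836371 0.13107205] [0.49329153 0.08865813 0.13128472]
screw [0.59002239 0.10333142 0.02      ] [0.77423095 0.15638351 0.        ]
hammer [ 0.41969604 -0.12322995  0.02      ] [ 0.55865315 -0.34729891  0.02      ]
```

```bash
cat >> h.py <<'E'
from math import cos,sin
try:
    p=np.load('pose.npy')
    yaw=p[2]+np.pi/2; Q=[0,cos(yaw/2),sin(yaw/2),0]
except Exception: pass
def pt(th,dz=0,dx=-.004):
    a=np.arctan2(.051,.173)-th; r=np.hypot(.051,.173)
    P=w(p,[-.02-r*cos(a)+dx,-.115,.085+r*sin(a)+dz])[0]; return P
E
python3 - <<'E'
from h import *
print(yaw,Q,pt(0),pt(.42))
fingers.gripper_to(0.0)
bot.reach(pt(0,.06),Q)
bot.movel(pt(0,.015),v=.08)
s=sensors.sense();print(s['time'],s['ee_pos'],s['wrist_force'])
snap('side','side1.png');snap('scene','scene1.png');snap('wrist','wrist1.png')
E
python3 -c "
import cv2,numpy as np
a=cv2.imread('pics/scene1.png')[100:340,80:400];b=cv2.imread('pics/side1.png')[150:390,220:540]
cv2.imwrite('pics/c1.png',cv2.resize(np.hstack([a,b]),(800,300)))"
```

```text
0.3637929994113416 [0, 0.983502394158093, 0.18089510962239683, 0] [0.49204963 0.09055902 0.136     ] [0.49000003 0.09594221 0.06102498]
4.7417 [0.4922167  0.09059994 0.15127739] [-0.10679463  0.22753292  0.23215572]
```

View pics/c1.png

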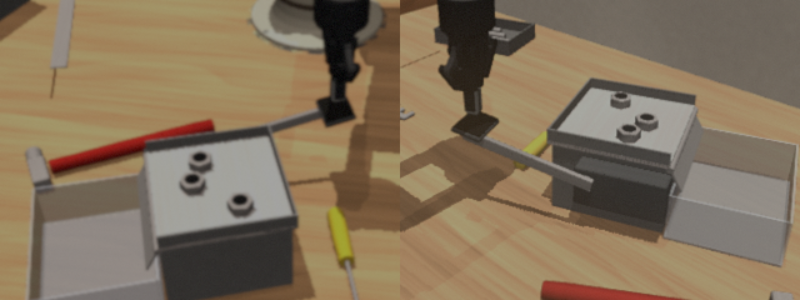

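View pics/wrist1.png

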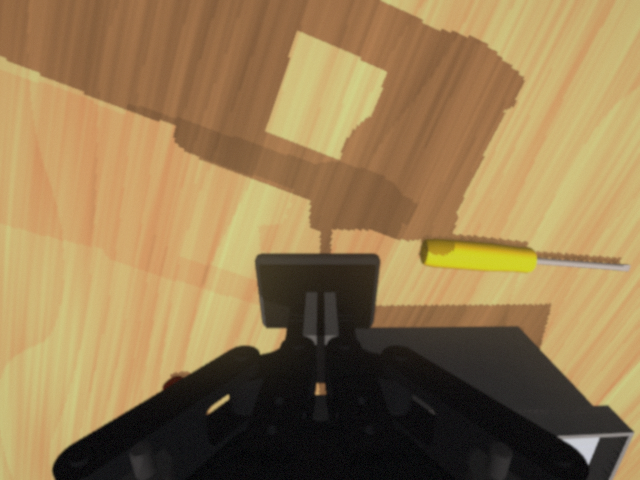

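The shut fingertips are centred over the paddle: in the wrist view the tips are at about (320,300) and the paddle spans columns 258–380. I'll press slowly.

```bash
python3 - <<'E'
from h import *
for th,v in((0,.04),(.08,.03),(.16,.03),(.22,.02),(.27,.02)):
    bot.movel(pt(th),v=v)
    s=sensors.sense();print(round(s['time'],2),th,s['ee_pos'].round(4),s['wrist_force'].round(1))
snap('side','side2.png');snap('scene','scene2.png')
E
python3 -c "
import cv2,numpy as np
a=cv2.imread('pics/scene2.png')[100:340,80:400];b=cv2.imread('pics/side2.png')[150:390,220:540]
cv2.imwrite('pics/c2.png',cv2.resize(np.hstack([a,b]),(800,300)))"
```

```text
5.42 0 [0.4921 0.0907 0.1358] [-0.7  1.1  6.6]
6.05 0.08 [0.4909 0.0938 0.1219] [-0.4 -0.   6.2]
6.68 0.16 [0.4901 0.096  0.1078] [-0.3 -1.   5.1]
7.38 0.22 [0.4897 0.0969 0.097 ] [ 0.3 -1.2  4.1]
7.97 0.27 [0.4895 0.0974 0.0881] [ 2.1 -0.9  4.7]
```

View pics/c2.png

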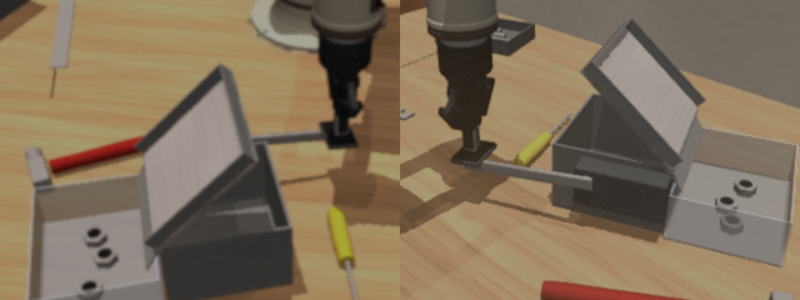

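All three nuts are in the bin. In the scene half of the composite they are at (95,235), (105,255) and (90,287), and they also show in the side view. Now I'll ease the lever up.

```bash
python3 - <<'E'
from h import *
for th,v in((.2,.02),(.12,.02),(.06,.012),(0,.01)):
    bot.movel(pt(th),v=v)
    s=sensors.sense();print(round(s['time'],2),th,s['ee_pos'].round(4),s['wrist_force'].round(1))
bot.movel(pt(0,.008),v=.01)
s=sensors.sense();print(s['time'],s['wrist_force'].round(1))
bot.movel(pt(0,.11),v=.08); bot.wait(.3)
s=sensors.sense();print(s['time'],s['ee_pos'],s['wrist_force'].round(1))
snap('side','side3.png');snap('scene','scene3.png')
for n in('scene','side'): print([(np.round(b['centre']),round(b['confidence'],2)) for b in models.boxes_of('nut0_center',n)])
E
python3 -c "
import cv2,numpy as np
a=cv2.imread('pics/scene3.png')[150:390,80:400];b=cv2.imread('pics/side3.png')[190:430,240:560]
cv2.imwrite('pics/c3.png',cv2.resize(np.hstack([a,b]),(800,300)))"
```

```text
8.86 0.2 [0.4897 0.0968 0.1006] [ 1.9 -2.8  4.5]
9.73 0.12 [0.4903 0.0952 0.1149] [ 0.2 -0.2  4.6]
10.78 0.06 [0.4911 0.0932 0.1257] [-0.6  1.1  4.9]
12.02 0 [0.4921 0.0905 0.1362] [-1.   2.8  5.3]
12.9667 [-0.  -0.2  0.3]
14.6917 [0.49203039 0.09056464 0.24587174] [-0.6  0.2 -0.6]
[(array([157., 289.]), 0.75)]
[]
```

View pics/c3.png

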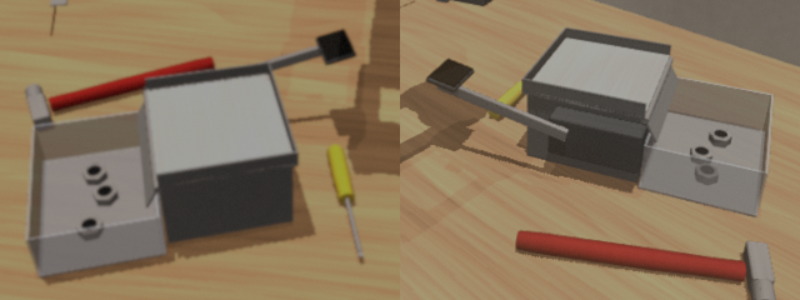

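The lid is shut, with the paddle back at scene (349,187) and side (280,248), the same as at the start. The three nuts lie flat on the bin floor. Handing in.

```bash
python3 -c "
from h import *
workorder.sign_off()"
```

```text
the job is handed in; nothing more can be done
```

I pressed the lever paddle with the shut fingertips to about 0.27 rad (lid about 0.74 rad). All three nuts slid into the bin. I then eased the lever back up over about 4 s, lifted the fingers clear to z = 0.246 m and handed the job in at about 14.8 s on the robot's clock.

- **Nuts:** The last pictures show all three lying flat on the bin floor. I checked this by eye only. In those pictures the network found just one nut in the scene view and none in the side view.
- **Lid:** It is shut, with the paddle back at its starting pixels in both views. I could not read its closing speed directly. The commanded speed works out to at most about 0.3 rad/s mean over the last 0.3 rad, and the fingers still carried about 5 N until the end of travel.
- **Contact:** Fingertip force stayed between about 4 and 7 N while pressing. The wrist force was near zero after I moved clear.
- **Tools:** The hammer and screwdriver look unmoved. The wrench was outside the cropped pictures I viewed, but the arm never worked near it.

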